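# Hang the kit pail on the spring-keeper hook

### The job

Stand the flat-lying bail of the small steel pail upright while the pail stays standing on the ledge, then carry the pail by it to the rail on the tiled wall and hook the middle of the bail into the hook that has the spring keeper. Press it lightly down past the keeper, no harder than that needs, feel it come to rest on the bottom of the hook and let the hook take the weight before you let go. Leave the pail hanging still there, keeper closed over the bail and the whistle still inside; do not press the pail hard on the ledge, and leave the other things on the ledge where they are.

Things in the scene. Friction and masses are not known exactly. Their poses are not given: they have to be found in the camera images.
- pail: Round steel pail, 116 mm across the rim, 92 mm across the foot, 88 mm high, 0.35 to 0.48 kg with all in it. Origin: centre of its underside; z up. Its bail turns about an axis along the pail's y, through two ears 80 mm above the origin; flat, the bail points to the pail's -x.
- bail (a joint): Angle of the bail: 0 lying flat (level, pointing to the pail's -x, stop), pi/2 upright over the pail, pi flat on the other side. Its ears are slightly stiff (0.025 N m), so it stays about where it is left.
- bail_mid (a point): Middle of the bail's straight top bar, on its axis: a grey roller sleeve 8 mm thick, 104 mm long, turning on the wire, parallel to the pail's y, 95 mm from the ear axis. Thin wire arms run from its ends to the ears. Lying flat, the bar is 37 mm outside the rim and 80 mm above the ledge. The hook takes the middle of the bar, so grip it beside the middle.
- whistle: Red plastic whistle, 50 x 16 x 20 mm, lying loose in the pail.
- snap_hook: Chrome 8 mm hook with spring keeper on the rail. Origin: rail axis, 241 mm up; x along rail, y into wall, z up. In mm: collar and back post y -23 to -39, post top z 32; bowl floor z -10, flat y -43 to -59; tip y -66 to -74, top z 24. These z are for the middle setting: the hook is screwed fast in its collar up to 9 mm higher or lower, keeper too, which this pose does not show.
- keeper (a joint): Opening of the spring keeper: 0 closed, 1 pushed right in. Steel blade 8 mm wide, 31 mm long, from its pivot on the back post (y -36, z 30 mm as above) sloping out and down to the tip's inside (y -65, z 18). It only swings inward and down and springs shut. A bar pressed straight down 8 mm inside the tip's inner face passes its end at about z 7 with about 6 N; the light fitting stands 12 N.
- plain_hook: The other chrome hook on the same rail, at least 100 mm from the snap hook: open, with a ball on a short tip and no keeper. Not used. Origin and axes as the snap hook's.
- nook_wall: Half-height white tiled wall, 620 mm long, 282 mm high, with the chrome rail and a white push dispenser. Origin: foot of its face at mid-length; x along the wall, y into it. The rail, a 16 mm bar, runs 30 mm in front of the face, 241 mm up.
- tray: Clear acrylic tray, 150 x 100 x 22 mm, holding two grey mask lenses. Bystander. Origin: centre of its underside.
- clip: Aluminium snap clip, 60 x 30 x 10 mm, lying on the ledge. Bystander.
- torch: Black torch, 130 mm long, 42 mm thick, lying. Bystander.
- rinse_bottle: White bottle, 52 mm across, 150 mm high. Bystander.
- mask_case: Black mask case, 150 x 85 x 57 mm. Bystander.

How it is judged:
On the way, in this order (a step that is already met when the one before it is completed fails the run):
1. the bail stands upright (within 12 degrees) while the pail still stands level on the ledge (value of joint bail between 1.36 and 1.78 rad and height (world z) of pail below 0.006 m and angle between pail's own z axis and vertical below 0.12 rad), for 0.2 s.
2. the bail lies on the bottom of the snap hook, under the closed keeper, and the hook carries the pail (at least 2.5 N) while the bail is still held (x of bail_mid in the frame of snap_hook between -0.022 and 0.022 m and y of bail_mid in the frame of snap_hook between -0.069 and -0.033 m and z of bail_mid in the frame of snap_hook between -0.02 and 0.01 m and value of joint keeper below 0.1 rad and contact force between pail and snap_hook above 2.5 N and contact force between the fingers and pail above 1 N), for 0.2 s.
At the end, for the whole second after the job is handed in: the pail hangs at rest (under 0.05 m/s, within 17 degrees of level, foot more than 30 mm above the ledge) from the snap hook, the middle of the bail within 22 mm of the hook along the rail and lying on the bottom of its bowl, the keeper closed (under 0.1 rad), the whistle in the pail (x of bail_mid in the frame of snap_hook between -0.022 and 0.022 m and y of bail_mid in the frame of snap_hook between -0.069 and -0.033 m and z of bail_mid in the frame of snap_hook between -0.02 and 0.01 m and value of joint keeper below 0.1 rad and height (world z) of pail above 0.03 m and angle between pail's own z axis and vertical below 0.3 rad and linear speed of pail below 0.05 m/s and distance between whistle and pail below 0.085 m); the robot touches nothing.
It fails at once if the bail is forced against the snap hook or its keeper (over 12 N) (contact force between pail and snap_hook above 12 N).
It fails at once if the pail is pressed hard on the ledge (over 25 N) (contact force between pail and table above 25 N).
It fails at once if the whistle falls out of the pail (distance between whistle and pail above 0.11 m).
It fails at once if a bystander is pushed more than 25 mm (distance of any of tray, clip, torch, rinse_bottle, mask_case from where it was at the start of the episode above 0.025 m).
It also fails if it takes over 72 s, if anything falls off the work surface, if the arm or the gripper's body presses on something with over 40 N, if the wrist force passes 120 N, or if a joint passes its speed limit or range.

### The arm

A 7-joint arm with a two-finger parallel gripper is mounted at the origin on the work surface. World frame = base frame: x ahead of the robot, y to its left, z up, the work surface at z = 0. Lengths are in m, angles in rad, forces in N, time in s.
With the tool pointing down it reaches from about 0.4 to 0.9 m from the base axis. Payload 5.5 kg.
Tool frame: the origin (TCP) lies midway between the tips of the shut fingers; the grasp point (between the pads) lies behind it (manip.grip_point_offset is the z of the grasp point in the tool frame, in m); z points along the fingers, y is the line along which they close (so a half turn about z gives the same grasp; the last joint's range is limited). The gripper opens to 92 mm and grips with 3 to 60 N. Pads are 19 mm wide; open, the fingers measure 130 mm over their backs; the gripper's body (75 mm by 190 mm) begins 47 mm behind the grasp point.
Start: joints at [-0.879, 0.501, -0.427, 1.55, 0.221, 1.138, -0.21], TCP at [0.27, 0.591, 0.227] pointing down, gripper open.
Joint ranges: [-2.88, 2.88], [-0.31, 2.03], [-1.54, 1.56], [0.2, 2.42], [-1.41, 4.55], [0.19, 2.02], [-2.57, 2.57]. Speed limits (rad/s): [2.57, 2.57, 3.14, 3.14, 3.14, 3.14, 3.14].

### API

Orientations are given as a rotation vector (axis times angle).
In Python, from workcell import manip gives the robot as it stands. The module is installed in compiled form; this text tells all that it offers. Calls block until the motion is done:
- manip.goto(position, orientation): joint-space move of the TCP to a pose.
- manip.move_linear(position, frame=None, velocity=0.15): straight line of the TCP; frame=None keeps the orientation; velocity is the mean speed in m/s.
- manip.move_j(angles): joint-space move.
- manip.move_gripper(opening, effort=None): finger opening in m; effort is the grip in N (None keeps the last); returns when the fingers have stopped.
- manip.dwell(seconds).
- manip.solve_ik(position, orientation): joint angles nearest the present ones, or None.
- manip.camera(name): name is "scene" or "top" or "wrist"; returns (picture, depth): 384x512x3 uint8, red, green, blue; 384x512 float32, m along the optical axis (not along the pixel's ray), 0 where there is no reading.
- manip.calibration(name): a dict with "vfov" (degrees; the focal length in pixels is half the picture's height over the tangent of half this angle, whatever the lens; pixels are square), "cx", "cy" (the principal point, pixels), "cam_to_world" (4x4, takes a point from camera to world coordinates). Camera axes: x right, y up, looking along -z (the intrinsics and any distortion apply to the point x, -y, -z); pixel columns grow to the right and rows downward; lengths in m; the calibration is good to about 2 mm. A picture is of the moment at which its call begins: read the wrist's pose just before it. calibration takes no time and is no camera call; for the wrist camera it gives the pose at the moment of the call.
A pose or a line that the arm cannot do raises manip.PlanningError and nothing moves.
- manip.finish_job(): hands the job in; it is judged then, once.
Readings, each from a call of its own:
- manip.current_t(): time.
- manip.current_joints(): joint angles.
- manip.current_qd(): joint speeds.
- manip.current_effort(): joint torques, N m.
- manip.current_tcp_pos(): TCP position.
- manip.current_tcp_rot(): TCP orientation.
- manip.current_wrist_force(): force on the tool from outside, world axes, zero at the start.
- manip.current_ft_torque(): the same for the moment, N m.
- manip.current_finger_gap(): finger opening in m.
- manip.current_grasp_force(): force on a finger pad.
Only numpy, scipy, OpenCV 4.12 (cv2) and the standard library are available. Lean on these libraries where they do the work, as an engineer would, in place of code of your own. Each camera call takes 0.05 s, during which the arm holds its last target. There are 200 camera calls.

## Working session

There is one attempt and no reset: what is moved stays moved. The work goes in short steps, each a Python script; the robot and the scene stay as the last script left them, time stands still between calls to the robot, and variables do not carry over. Pictures are saved under pics/ and viewed, at most 10 in all, crops included, and the job is handed in when it is done.

```bash
mkdir -p pics; ls
python3 - <<'E'
from workcell import manip as m
import cv2,numpy as np
for n in ("scene","top"):
    p,d=m.camera(n); np.savez(f"pics/{n}0.npz",p=p,d=d); cv2.imwrite(f"pics/{n}0.png",cv2.resize(p[...,::-1],(768,576)))
    c=m.calibration(n); print(n,{k:(np.round(v,4).tolist() if hasattr(v,'shape') else v) for k,v in c.items()})
print(m.current_t(),m.grip_point_offset,m.current_tcp_rot())
c=m.calibration("wrist");print(c)
E
```

```text
pics
scene {'vfov': 56.592097398854385, 'cx': 257.475802861568, 'cy': 186.27174460940688, 'cam_to_world': [[-0.8766, -0.3873, 0.2856, 0.8313], [0.4812, -0.7147, 0.5077, 0.4996], [0.0075, 0.5824, 0.8128, 0.9935], [0.0, 0.0, 0.0, 1.0]]}
top {'vfov': 51.55694132753478, 'cx': 254.45478889207044, 'cy': 192.77714535003088, 'cam_to_world': [[-0.008, 0.9896, -0.1434, 0.3813], [-1.0, -0.0077, 0.0023, -0.0049], [0.0012, 0.1434, 0.9897, 1.2859], [0.0, 0.0, 0.0, 1.0]]}
0.1 -0.0188 [-6.68196850e-01 -3.06926546e+00  2.68078757e-03]
{'vfov': 61.950574596415855, 'cx': 256.9887495331482, 'cy': 193.5553983715718, 'cam_to_world': array([[ 0.41614384, -0.86838203, -0.26969789,  0.19731674],
       [ 0.90929411,  0.39646323,  0.12649557,  0.62438202],
       [-0.00292118, -0.29787506,  0.9546004 ,  0.38541008],
       [ 0.        ,  0.        ,  0.        ,  1.        ]])}
```

View pics/scene0.png

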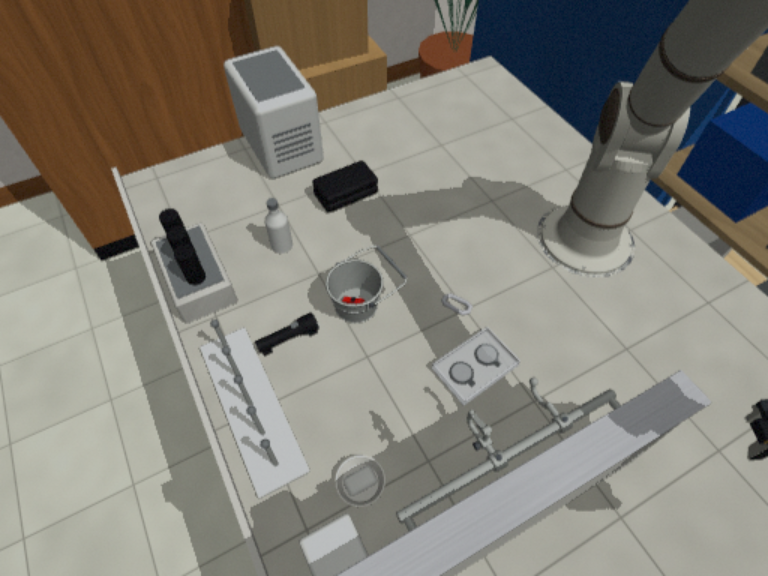

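View pics/top0.png

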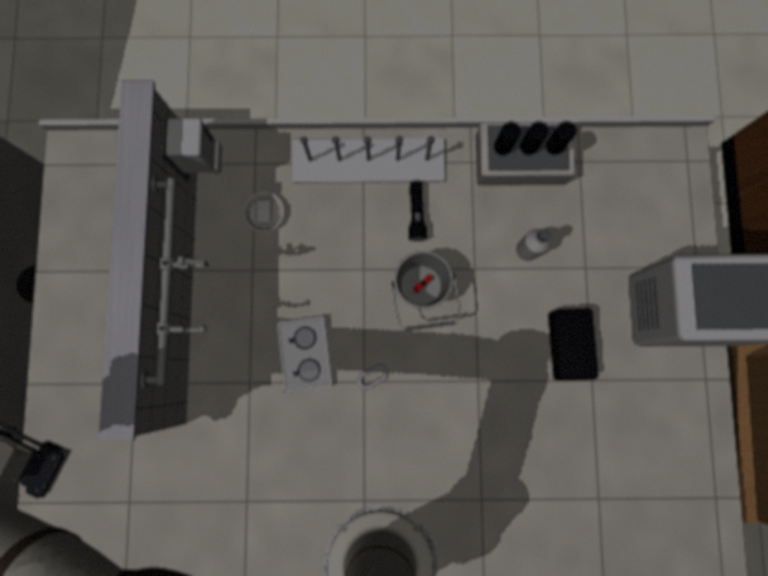

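The scene view shows the pail at (355,285) with the bail lying at (385,270) and the whistle in it. The snap hook (thicker, with keeper) is at (480,435) and the plain ball-tipped hook at (537,385). In the top view the pail is at (425,280), the bail bar at (430,324), the snap hook at about (185,264) and the plain hook at (185,328).

```bash
cat > h.py <<'E'
import numpy as np,cv2
from workcell import manip as m
from scipy.spatial.transform import Rotation as R
def f_(c): return 192/np.tan(np.radians(c["vfov"])/2)
def cloud(d,c):
    v,u=np.mgrid[:384,:512]; f=f_(c)
    P=np.stack([(u-c["cx"])/f*d,-(v-c["cy"])/f*d,-d],-1); T=c["cam_to_world"]
    W=P@T[:3,:3].T+T[:3,3]; W[d<=0]=np.nan; return W
def onplane(u,v,c,z):
    f=f_(c);T=c["cam_to_world"];r=T[:3,:3]@np.array([(u-c["cx"])/f,-(v-c["cy"])/f,-1]);o=T[:3,3]
    return o+r*(z-o[2])/r[2]
def ray(u,v,c):
    f=f_(c);T=c["cam_to_world"];r=T[:3,:3]@np.array([(u-c["cx"])/f,-(v-c["cy"])/f,-1]);return T[:3,3],r/np.linalg.norm(r)
def proj(p,c):
    T=c["cam_to_world"];q=T[:3,:3].T@(np.asarray(p)-T[:3,3]);f=f_(c);return c["cx"]+f*q[0]/-q[2],c["cy"]-f*q[1]/-q[2]
E
python3 - <<'E'
from h import *
for n in("top","scene"):
    z=np.load(f"pics/{n}0.npz");c=m.calibration(n);W=cloud(z["d"],c)
    near=lambda a,b,r:(np.hypot(W[...,0]-a,W[...,1]-b)<r)
    q=onplane(425/1.5,280/1.5,m.calibration("top"),.088)
    print(n,q, "table z",np.nanmedian(W[near(q[0],q[1],.25)][:,2]))
    s=near(q[0],q[1],.075)&(W[...,2]>.081)&(W[...,2]<.098)
    P=W[s]; A=np.c_[2*P[:,:2],np.ones(len(P))]; x=np.linalg.lstsq(A,(P[:,:2]**2).sum(1),rcond=None)[0]
    print("rim",len(P),x[:2],np.sqrt(x[2]+x[:2]@x[:2]),P[:,2].mean())
    s=near(*x[:2],.13)&~near(*x[:2],.07)&(W[...,2]>.06)&(W[...,2]<.1)
    P=W[s];print("bar",len(P),P.mean(0) if len(P) else 0); print(np.round(P[::max(1,len(P)//12)],3).tolist())
    s=(W[...,2]>.225)&(W[...,2]<.27)&(W[...,1]>.3)&(W[...,1]<.6)&(W[...,0]>.1)&(W[...,0]<.8)
    P=W[s];print("rail",len(P));print(np.round(P[::max(1,len(P)//40)],3).tolist())
    s=(W[...,2]>.27)&(W[...,2]<.295)&(W[...,1]>.3)&(W[...,1]<.8); P=W[s]; print("walltop",len(P),P[:,2].mean(),np.percentile(P,[1,50,99],axis=0).tolist())
E
```

```text
top [ 0.57299669 -0.09602809  0.088     ] table z 0.0008640485958298916
rim 273 [ 0.57403185 -0.0927825 ] 0.058354989182615 0.08832708836285136
bar 147 [ 0.49401482 -0.10175668  0.086247  ]
[[0.55, -0.159, 0.084], [0.534, -0.034, 0.079], [0.516, -0.164, 0.086], [0.504, -0.161, 0.084], [0.492, -0.161, 0.083], [0.487, -0.042, 0.087], [0.486, -0.142, 0.087], [0.483, -0.102, 0.087], [0.483, -0.139, 0.086], [0.48, -0.087, 0.088], [0.478, -0.048, 0.089], [0.477, -0.084, 0.091], [0.474, -0.069, 0.088]]
rail 2307
[[0.799, 0.404, 0.264], [0.769, 0.404, 0.259], [0.743, 0.404, 0.256], [0.731, 0.382, 0.249], [0.716, 0.404, 0.26], [0.709, 0.379, 0.246], [0.697, 0.405, 0.242], [0.685, 0.369, 0.242], [0.671, 0.367, 0.244], [0.657, 0.37, 0.243], [0.643, 0.379, 0.247], [0.633, 0.367, 0.242], [0.619, 0.371, 0.243], [0.604, 0.379, 0.249], [0.593, 0.373, 0.25], [0.583, 0.374, 0.259], [0.583, 0.404, 0.229], [0.577, 0.341, 0.246], [0.569, 0.38, 0.249], [0.556, 0.405, 0.244], [0.546, 0.369, 0.241], [0.531, 0.377, 0.252], [0.522, 0.368, 0.239], [0.508, 0.381, 0.245], [0.495, 0.407, 0.246], [0.484, 0.368, 0.
[... 1532 characters left out ...]
 [0.543, 0.378, 0.249], [0.257, 0.537, 0.251], [0.579, 0.364, 0.244], [0.559, 0.378, 0.248], [0.258, 0.546, 0.252], [0.576, 0.378, 0.256], [0.595, 0.371, 0.249], [0.573, 0.387, 0.247], [0.608, 0.375, 0.248], [0.604, 0.381, 0.247], [0.621, 0.379, 0.248], [0.633, 0.38, 0.25], [0.647, 0.378, 0.248], [0.661, 0.378, 0.251], [0.675, 0.377, 0.252], [0.688, 0.376, 0.25], [0.704, 0.375, 0.253], [0.716, 0.373, 0.25], [0.731, 0.371, 0.248], [0.734, 0.376, 0.25], [0.734, 0.385, 0.245]]
walltop 8025 0.28269130933194947 [[0.28627248423608187, 0.4010899026777906, 0.2782045318710544], [0.5730866650188469, 0.4295249781037866, 0.2827716126934069], [0.8105176868180027, 0.45959488839108475, 0.2856106275138268]]
```

```bash
cat >> h.py <<'E'
def ori(head,tilt,half=False):
    "approach leans by tilt from straight down towards heading; closing axis in the vertical plane of heading"
    a=np.array([np.cos(head)*np.sin(tilt),np.sin(head)*np.sin(tilt),-np.cos(tilt)])
    x=np.array([-np.sin(head),np.cos(head),0])*(-1 if half else 1)
    return R.from_matrix(np.c_[x,np.cross(a,x),a])
E
python3 - <<'E'
from h import *
for n in("top","scene"):
    z=np.load(f"pics/{n}0.npz");W=cloud(z["d"],m.calibration(n))
    s=(abs(W[...,0]-.579)<.025)&(W[...,1]>.285)&(W[...,1]<.365)&(W[...,2]>.15)
    P=W[s];print(n,len(P),np.round(P[np.argsort(P[:,1])]*1000).astype(int).tolist())
T=m.calibration("wrist")["cam_to_world"];Rt=R.from_rotvec(m.current_tcp_rot()).as_matrix();p=np.array(m.current_tcp_pos())
print("cam in tool",np.round(Rt.T@(T[:3,3]-p),3),"look",np.round(Rt.T@-T[:3,2],3),"up",np.round(Rt.T@T[:3,1],3))
for nm,pos,hd,t in [("grasp",(.483,-.127,.07),.1,.5),("upr",(.577,-.118,.165),.1,.5),("hookA",(.606,.32,.23),np.pi/2,.5),("hookB",(.554,.32,.23),np.pi/2,.5),("look",(.58,.2,.30),np.pi/2,.9)]:
    for h in(0,1):
        q=m.solve_ik(np.array(pos),ori(hd,t,h).as_rotvec());print(nm,h,None if q is None else np.round(q,2))
E
```

```text
top 145 [[582, 301, 260], [581, 301, 250], [581, 302, 265], [580, 302, 255], [584, 302, 265], [579, 302, 263], [580, 303, 244], [579, 303, 251], [581, 304, 266], [579, 304, 265], [578, 304, 255], [584, 305, 263], [578, 306, 241], [578, 306, 268], [584, 307, 266], [578, 309, 238], [584, 310, 265], [579, 310, 263], [582, 310, 263], [582, 313, 263], [584, 313, 264], [582, 313, 235], [579, 314, 233], [580, 314, 260], [578, 314, 266], [581, 315, 265], [584, 315, 264], [579, 316, 235], [583, 316, 270], [582, 316, 235], [578, 317, 266], [581, 317, 265], [582, 319, 235], [579, 319, 233], [584, 320, 266], [581, 320, 266], [579, 320, 265], [583, 321, 271], [580, 321, 270], [578, 321, 269], [582, 321, 234], [580, 323, 230], [581, 324, 236], [579, 324, 235], [586, 324, 268], [581, 324, 268], [578, 325, 266], [584, 325, 265], [583, 326, 272], [586, 326, 270], [579, 326, 235], [582, 327, 235], [578, 327, 267], [581, 327, 267], [580, 328, 273], [585, 328, 272], [578, 328, 271], [583, 328, 272], [582, 330, 233], [580, 330, 232], [580, 330, 273], [585, 330, 273], [578, 331, 271], [583, 332, 269], [58
[... 5793 characters left out ...]
 360, 247], [585, 361, 246], [580, 361, 247], [584, 362, 241], [583, 362, 246], [579, 363, 248], [582, 363, 248], [579, 364, 244], [584, 364, 246], [574, 364, 246], [587, 365, 247]]
cam in tool [ 0.08  0.   -0.16] look [-0.298 -0.001  0.955] up [0.955 0.    0.298]
grasp 0 None
grasp 1 None
upr 0 [ 0.34  0.23 -0.09  2.19 -0.55  0.29  0.85]
upr 1 [-0.52  0.33  0.91  2.22 -1.14  0.49 -1.77]
hookA 0 [ 0.1   0.51 -0.51  1.66 -0.3   0.88  1.41]
hookA 1 [-0.29  0.46  0.02  1.67 -0.61  0.96 -1.5 ]
hookB 0 [ 0.08  0.42 -0.49  1.79 -0.38  0.84  1.45]
hookB 1 [-0.31  0.37  0.    1.8  -0.62  0.91 -1.5 ]
look 0 [-0.15  0.44  0.32  1.8  -1.06  1.35  2.21]
look 1 [ 0.16  0.43 -0.08  1.78 -0.93  1.24 -1.01]
```

Run:
```python
from h import *
B=[];C=np.array([.5745,-.0917])
for n in("top","scene"):
    z=np.load(f"pics/{n}0.npz");W=cloud(z["d"],m.calibration(n))
    s=(W[...,0]>.465)&(W[...,0]<.495)&(abs(W[...,1]+.1)<.05)&(W[...,2]>.07)&(W[...,2]<.1)
    P=W[s][:,:2];k=np.polyfit(P[:,1],P[:,0],1);print(n,len(P),k,np.polyval(k,-.1));B.append(P)
P=np.vstack(B);k=np.polyfit(P[:,1],P[:,0],1);yaw=-np.arctan(k[0])*1
d=np.array([np.cos(yaw),np.sin(yaw)]); n_=(P-C)@d;print("yaw",yaw,"dist",n_.mean())
mid=C-.095*d; py=np.array([-d[1],d[0]]);print("mid",mid)
g=mid+.024*py
np.save("geo.npy",[*C,yaw,*mid])
p=np.array(m.current_tcp_pos());m.move_linear(p+[0,0,.22],velocity=.3)
o=ori(yaw,0.)
q=m.solve_ik(np.array([*g,.26]),o.as_rotvec());print("q",q)
m.move_gripper(.026,20)
m.goto(np.array([*g,.26]),o.as_rotvec())
print(m.current_t(),m.current_tcp_pos(),np.round(m.current_joints(),2),m.current_wrist_force(),m.current_finger_gap())
p,dd=m.camera("wrist");cw=m.calibration("wrist");np.savez("pics/w1.npz",p=p,d=dd);cv2.imwrite("pics/w1.png",p[...,::-1])
print([proj([*v,.08],cw) for v in (mid,g,mid-.05*py,mid+.05*py)])
W=cloud(dd,cw);s=(np.hypot(*(W[...,:2]-mid).transpose(2,0,1))<.07)&(abs((W[...,:2]-mid)@d)<.02)&(W[...,2]>.065)&(W[...,2]<.1)
Q=W[s];print(len(Q),((Q[:,:2]-mid)@d).mean(),np.percentile((Q[:,:2]-mid)@py,[2,50,98]),Q[:,2].mean(),np.polyfit((Q[:,:2]-mid)@py,(Q[:,:2]-mid)@d,1))
```

```text
top 85 [-0.12220315  0.46906625] 0.48128656701906464
scene 68 [-0.12593589  0.46971807] 0.48231166351152277
yaw 0.12286173508330309 dist -0.09307701732559474
mid [ 0.48021611 -0.10334252]
q [-0.04882361  0.13493658  0.17374717  1.93431982 -0.02645035  1.07449035
  0.2588345 ]
4.6917 [ 0.47784312 -0.07835112  0.26016643] [-0.05  0.14  0.17  1.93 -0.03  1.07  0.26] [ 0.41091137 -0.2415768  -0.84249109] 0.02590188551303145
[(np.float64(255.91725262143655), np.float64(192.96371408005024)), (np.float64(255.93048734810347), np.float64(171.94182231234424)), (np.float64(255.89132527278753), np.float64(234.14642459930917)), (np.float64(255.945453625458), np.float64(148.16955480492268))]
773 0.002919634692879884 [-0.062271    0.00238178  0.06016104] 0.08856372855234253 [0.00087714 0.00291849]
```

View pics/w1.png

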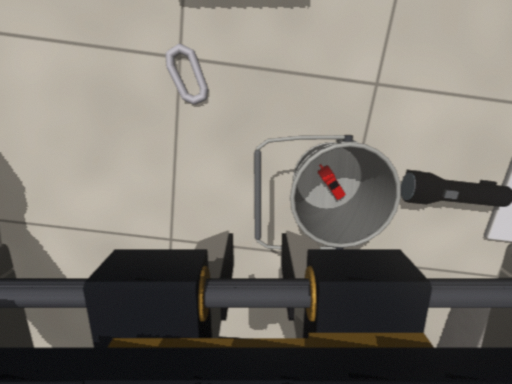

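The wrist view shows the bar at column 258, rows 150–240, between the fingers' centre columns, and the whistle in the pail. Next I descend, grip the bar beside its middle and swing the bail up.

Run:
```python
from h import *
cx,cy,yaw,mx,my=np.load("geo.npy");d=np.array([np.cos(yaw),np.sin(yaw)]);py=np.array([-d[1],d[0]])
g=np.array([mx,my])+.0015*d+.024*py
m.move_linear(np.array([*g,.066]),velocity=.12)
print(m.current_t(),m.current_wrist_force()); w0=np.array(m.current_wrist_force())
m.move_gripper(.0,10);print("gap",m.current_finger_gap(),m.current_grasp_force(),m.current_wrist_force()-w0)
m.move_gripper(.0,45);print("gap",m.current_finger_gap(),m.current_grasp_force(),m.current_wrist_force()-w0)
p0=np.array(m.current_tcp_pos())
for a in np.radians(np.arange(10,91,10)):
    t=p0+np.r_[.095*(1-np.cos(a))*d,.095*np.sin(a)]
    m.move_linear(t,velocity=.06)
    print(round(np.degrees(a)),np.round(m.current_wrist_force()-w0,2))
m.dwell(.4)
print(m.current_t(),m.current_tcp_pos(),m.current_finger_gap(),np.round(m.current_wrist_force()-w0,2))
for n in("scene","wrist"):
    p,dd=m.camera(n);cw=m.calibration(n);np.savez(f"pics/{n}2.npz",p=p,d=dd);cv2.imwrite(f"pics/{n}2.png",p[...,::-1])
    W=cloud(dd,cw);s=(abs(W[...,0]-cx)<.05)&(abs(W[...,1]-cy+.03)<.035)&(W[...,2]>.10)&(W[...,2]<.19)
    Q=W[s];print(n,len(Q));Q=Q[(Q[:,:2]-[cx,cy])@py<-.01];print(np.round(Q[np.argsort(Q[:,2])][::max(1,len(Q)//12)],3).tolist())
    s=(np.hypot(W[...,0]-cx,W[...,1]-cy)<.075)&(W[...,2]>.081)&(W[...,2]<.098)
    P=W[s]; A=np.c_[2*P[:,:2],np.ones(len(P))]; x=np.linalg.lstsq(A,(P[:,:2]**2).sum(1),rcond=None)[0];print("rim",x[:2],P[:,2].mean())
```

```text
6.5083 [-0.07171777 -0.11619492 -0.21628057]
gap 0.007504366809580041 9.999092817306519 [-0.47103147 -0.51969151  0.5908825 ]
gap 0.00666582031931813 44.998446106910706 [ 0.21854215  0.90757099 -0.13570837]
10 [0.79 0.93 0.36]
20 [ 0.52 -0.14 -0.04]
30 [-1.1   1.11  0.38]
40 [ 1.34  0.62 -0.41]
50 [ 1.14  0.15 -1.27]
60 [ 1.03  0.6  -1.74]
70 [ 0.19  2.2  -0.36]
80 [ 0.32  0.23 -4.15]
90 [-0.59  0.42 -4.19]
11.3917 [ 0.57280893 -0.06768788  0.16098566] 0.006211091841333459 [ 0.52 -0.18 -4.27]
scene 8
[[0.588, -0.15, 0.101], [0.584, -0.153, 0.125], [0.584, -0.153, 0.131], [0.586, -0.156, 0.134], [0.584, -0.152, 0.136], [0.586, -0.154, 0.14], [0.584, -0.151, 0.142], [0.585, -0.155, 0.144]]
rim [ 0.57738007 -0.08847072] 0.09085781425808395
wrist 454
[[0.583, -0.11, 0.179], [0.582, -0.105, 0.18], [0.58, -0.101, 0.181], [0.578, -0.102, 0.182], [0.576, -0.107, 0.182], [0.576, -0.105, 0.183], [0.58, -0.104, 0.183], [0.576, -0.108, 0.183], [0.579, -0.102, 0.183], [0.575, -0.107, 0.183], [0.578, -0.103, 0.184], [0.578, -0.104, 0.184]]
rim [ 0.57536798 -0.08771062] 0.09281025000942797
```

View pics/scene2.png

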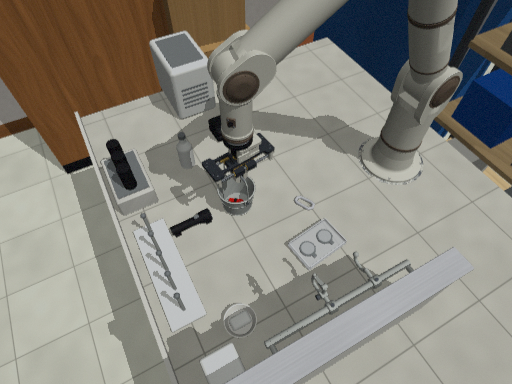

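The scene view shows the gripper holding the bail upright over the pail at (237,190). The wrist carries about 4.2 N, so the pail is hanging or barely lifted. I lower it in millimetre steps so it clearly stands.

Run:
```python
from h import *
w=lambda:np.mean([(m.dwell(.03),m.current_wrist_force())[1] for _ in range(5)],0)
p=np.array(m.current_tcp_pos())
for i in range(8):
    f=w();print(i,np.round(f,2),m.current_tcp_pos()[2])
    if f[2]>-2.2: break
    p=p-[0,0,.001];m.move_linear(p,velocity=.02)
m.dwell(.4);print(w(),m.current_t())
a=m.camera("wrist");W=cloud(a[1],m.calibration("wrist"))
s=(np.hypot(W[...,0]-.576,W[...,1]+.088)<.075)&(W[...,2]>.075)&(W[...,2]<.105);P=W[s]
A=np.c_[P,np.ones(len(P))];k=np.linalg.lstsq(np.c_[P[:,:2]-[.576,-.088],np.ones(len(P))],P[:,2],rcond=None)[0];print("rim plane",k,len(P))
# IK rehearsal
for nm,pos,hd,t in [("up",(.573,-.068,.33),.12,.0),("far",(.5575,.20,.33),np.pi/2,.45),("hook",(.5575,.324,.225),np.pi/2,.45)]:
    q=m.solve_ik(np.array(pos),ori(hd,t).as_rotvec());print(nm,None if q is None else np.round(q,2))
```

```text
0 [-0.36 -0.2  -4.79] 0.16097917885782267
1 [-0.08  0.23 -4.83] 0.1599536984668974
2 [ 0.32 -0.22 -4.19] 0.15895895462384246
3 [-0.26  1.63 -0.09] 0.15844112075737374
[-0.59949629  3.13178076  3.34929824] 13.475
rim plane [-0.01259648  0.09536612  0.08713604] 2565
up [-0.08  0.26  0.18  1.63 -0.05  1.26  0.23]
far [ 0.07  0.26 -0.24  1.71 -0.42  1.15  1.59]
hook [-0.07  0.41 -0.33  1.77 -0.39  0.86  1.44]
```

```bash
cat >> h.py <<'E'
wf=lambda:np.mean([(m.dwell(.03),m.current_wrist_force())[1] for _ in range(5)],0)
def rim(c,h,dump=None):
    a=m.camera("wrist");W=cloud(a[1],m.calibration("wrist"))
    if dump: cv2.imwrite(dump,a[0][...,::-1])
    s=(np.hypot(W[...,0]-c[0],W[...,1]-c[1])<.075)&(abs(W[...,2]-h)<.015);P=W[s]
    r=np.hypot(P[:,0]-c[0],P[:,1]-c[1]);P=P[r>.045]
    for _ in range(4):
        A=np.c_[P[:,:2]-c,np.ones(len(P))];k=np.linalg.lstsq(A,P[:,2],rcond=None)[0];e=P[:,2]-A@k;P=P[(e>-.002)&(e<.006)]
    print("rim plane",np.round(k,3),len(P));return k
E
python3 - <<'E'
from h import *
c=np.array([.576,-.088])
rim(c,.088)
m.move_gripper(0,3);print("loose",m.current_grasp_force(),m.current_finger_gap());m.dwell(.3);print(wf());rim(c,.088)
m.move_linear(np.array(m.current_tcp_pos())+[0,0,.0005],velocity=.02);m.dwell(.3)
print(wf(),m.current_t());rim(c,.088,"pics/w3.png")
m.move_gripper(0,60);m.dwell(.2);print(wf(),m.current_finger_gap());rim(c,.088);print(m.current_t(),m.current_tcp_pos())
E
```

```text
rim plane [-0.005  0.032  0.091] 1541
loose 2.9999950155615807 0.007621092028878732
[-0.19373299  2.30169213  3.04692304]
rim plane [-0.002  0.027  0.091] 1547
[-0.34614446  0.69178738 -1.16118493] 15.025
rim plane [-0.003  0.028  0.091] 1545
[ 0.05513456  0.24544991 -3.3676702 ] 0.006092284733557375
rim plane [-0.003  0.029  0.091] 1553
15.7083 [ 0.57269215 -0.06780686  0.15828621]
```

View pics/w3.png

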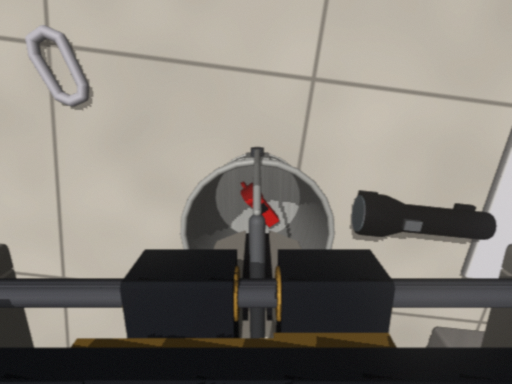

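The wrist view shows the bail upright and centred over the pail (column 258), the pail level and the whistle in it. Now I lift, turn and carry it in front of the hook.

```bash
cat >> h.py <<'E'
from scipy.spatial.transform import Slerp
def barpose(bar,head,tilt): # TCP pose with grip point on bar
    o=ori(head,tilt);return np.asarray(bar)+.014*o.as_matrix()[:,2],o
E
python3 - <<'E'
from h import *
yaw=np.load("geo.npy")[2]
p=np.array(m.current_tcp_pos())
m.move_linear(p+[0,0,.02],velocity=.05);m.dwell(.2);print("w",wf());rim(np.array([.576,-.088]),.108)
m.move_linear(np.array([p[0],p[1],.28]),velocity=.12)
b0=np.array([p[0],p[1],.294]);b1=np.array([.5575,.22,.294])
N=6
for i in range(1,N+1):
    s=i/N;s=s*s*(3-2*s)
    t,o=barpose(b0+s*(b1-b0),yaw+s*(np.pi/2-yaw),.45*s)
    m.move_linear(t,o.as_rotvec(),velocity=.14)
m.dwell(1.0)
print(m.current_t(),m.current_tcp_pos(),wf(),m.current_finger_gap(),np.round(m.current_joints(),2))
for n in("scene","top","wrist"):
    P,d=m.camera(n);c=m.calibration(n);np.savez(f"pics/{n}4.npz",p=P,d=d)
    cv2.imwrite(f"pics/{n}4.png",P[...,::-1])
    W=cloud(d,c);s=(W[...,0]>.573)&(W[...,0]<.65)&(abs(W[...,1]-.22)<.025)&(abs(W[...,2]-.294)<.02);Q=W[s]
    if len(Q)>5: print(n,len(Q),Q.mean(0),np.polyfit(Q[:,0]-.5815,Q[:,1],1),np.polyfit(Q[:,0]-.5815,Q[:,2],1),np.percentile(Q[:,0],[2,98]))
    s=(np.hypot(W[...,0]-.5815,W[...,1]-.22)<.075)&(abs(W[...,2]-.207)<.014);Q=W[s]
    A=np.c_[2*Q[:,:2],np.ones(len(Q))];x=np.linalg.lstsq(A,(Q[:,:2]**2).sum(1),rcond=None)[0];print("rim",x[:2],Q[:,2].mean(),np.percentile(Q[:,0],[2,98]))
p=cv2.hconcat([cv2.imread("pics/scene4.png")[200:,180:],cv2.imread("pics/wrist4.png")[:184,:332]]);cv2.imwrite("pics/v4.png",p)
E
```

```text
w [ 0.21981481  0.09221966 -4.67687878]
rim plane [-0.003  0.045  0.111] 1632
21.675 [0.55748042 0.22601745 0.28131235] [-0.01538953 -0.8870164  -4.17233892] 0.006333609883884133 [-0.01  0.3  -0.2   1.76 -0.45  1.04  1.6 ]
scene 117 [0.60862551 0.22004348 0.29872711] [-0.00239266  0.22010839] [-0.11682319  0.301896  ] [0.57487062 0.64396368]
rim [0.58151718 0.20683148] 0.20772009298590127 [0.52577972 0.64186536]
top 40 [0.62690401 0.21835814 0.29584582] [-0.05004891  0.22063056] [-0.48083995  0.31767788] [0.61220514 0.64342568]
rim [0.56451382 0.2067366 ] 0.21039116836694904 [0.51386879 0.54209805]
wrist 433 [0.59047384 0.2165919  0.30072406] [0.01412007 0.21646519] [-0.06682399  0.30132373] [0.58103454 0.59985655]
rim [0.57634577 0.20885663] 0.2121292855673946 [0.51439796 0.5973161 ]
```

View pics/v4.png

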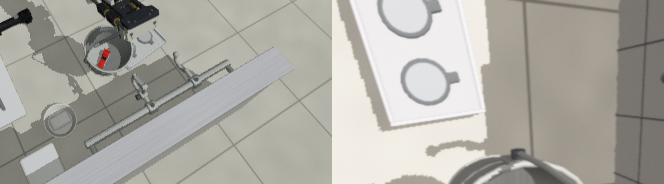

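The scene crop shows the pail hanging level at (108,52) with the red whistle inside, and the hooks clear ahead of it. Depth puts the bar axis at y 0.219, z 0.297 and its middle at x about 0.583, which means it sits 16.7 mm behind the TCP. Next I move over the hook and press down under force watch.

```bash
cat > down.py <<'E'
from h import *
L=.0167;o=ori(np.pi/2,.45);a=o.as_matrix()[:,2];rv=o.as_rotvec()
go=lambda y,z,v:m.move_linear(np.array([.5573,y,z])+L*a,rv,velocity=v)
E
python3 - <<'E'
from down import *
Y=.319
go(.22,.292,.1);go(Y,.292,.08);go(Y,.280,.05);m.dwell(.8)
w0=np.mean([wf() for _ in range(4)],0);print("w0",w0,m.current_t());np.save("w0.npy",w0)
z=.280;st="none"
while z>.231:
    z-=.001 if z>.276 else .0005 if z>.246 else .0003
    go(Y,z,.02);f=np.mean([m.current_wrist_force()]+[(m.dwell(.02),m.current_wrist_force())[1] for _ in range(4)],0)-w0
    zz=m.current_tcp_pos()[2]-L*a[2]
    print(f"{z:.4f} {zz:.4f}",np.round(f,1))
    if f[2]>8.5: st="hard";break
    if z<.248 and f[2]>2.6: st="rest";break
    if m.current_t()>52: st="time";break
print(st,m.current_t(),m.current_finger_gap())
P,d=m.camera("scene");np.savez("pics/scene5.npz",p=P,d=d);cv2.imwrite("pics/s5.png",cv2.resize(P[240:330,260:400,::-1],None,fx=5,fy=5,interpolation=cv2.INTER_CUBIC))
E
```

```text
w0 [ 0.17671656  0.02744823 -4.65621433] 25.4917
0.2790 0.2789 [-0.4  0.1 -0.1]
0.2780 0.2779 [0.  0.1 0.2]
0.2770 0.2770 [-0.1  0.2  0.4]
0.2760 0.2759 [0.1 0.1 0.3]
0.2755 0.2755 [-0.3 -0.   0.1]
0.2750 0.2750 [-0.2  0.5 -0.2]
0.2745 0.2745 [-0.4 -0.5  0.2]
0.2740 0.2740 [-0.2  0.   0.2]
0.2735 0.2735 [-0.2  0.2  0.2]
0.2730 0.2730 [-0.2 -0.3  0.1]
0.2725 0.2725 [-0.5  0.1  0.2]
0.2720 0.2720 [-0.5  0.1  0.1]
0.2715 0.2715 [-0.4 -0.1 -0.5]
0.2710 0.2710 [-0.2  0.2  0.5]
0.2705 0.2707 [-0.8 -0.2  2.1]
0.2700 0.2704 [-1.5 -0.3  4.1]
0.2695 0.2699 [-1.8 -0.4  5.8]
0.2690 0.2691 [-1.3  0.1  6.5]
0.2685 0.2685 [-0.6  0.2  5.9]
0.2680 0.2680 [ 0.  -0.3  5.7]
0.2675 0.2675 [ 0.3 -0.8  5.7]
0.2670 0.2671 [ 0.9 -0.3  5.6]
0.2665 0.2664 [ 0.5 -0.3  5.9]
0.2660 0.2659 [ 0.9 -1.2  5.7]
0.2655 0.2655 [ 0.8 -0.7  5.5]
0.2650 0.2650 [ 0.7 -1.   6.1]
0.2645 0.2643 [ 0.4 -1.6  6. ]
0.2640 0.2640 [ 0.7 -1.2  6.4]
0.2635 0.2633 [ 0.2 -1.5  5.7]
0.2630 0.2629 [-0.2 -1.9  6.1]
0.2625 0.2625 [-0.2 -1.   6.1]
0.2620 0.2619 [-0.1 -2.   5.5]
0.2615 0.2614 [ 0.4 -1.9  6. ]
0.2610 0.2610 [ 0.3 -1.8  6.1]
0.2
[... 877 characters left out ...]
5 [-0.7 -0.4  0.1]
0.2460 0.2461 [-0.1 -0.4 -0.2]
0.2457 0.2457 [ 0.2 -0.2  0. ]
0.2454 0.2454 [-0.   0.2  0.1]
0.2451 0.2451 [0.2 0.1 0. ]
0.2448 0.2448 [-0.5  0.1 -0.4]
0.2445 0.2445 [-0.2  0.  -0. ]
0.2442 0.2442 [ 0.  -0.1 -0.3]
0.2439 0.2439 [ 0.1 -0.1  0.1]
0.2436 0.2436 [-0.1  0.3  0.5]
0.2433 0.2433 [-0.1  0.  -0. ]
0.2430 0.2430 [-0.3 -0.2  0.3]
0.2427 0.2427 [-0.4  0.   0.1]
0.2424 0.2424 [-0.3  0.2  0.1]
0.2421 0.2421 [-0.1 -0.   0.1]
0.2418 0.2418 [-0.4  0.2  0.2]
0.2415 0.2415 [-0.4  0.2  0. ]
0.2412 0.2412 [ 0.1 -0.3 -0.2]
0.2409 0.2409 [-0.4  0.3  0. ]
0.2406 0.2406 [-0.3 -0.2 -0. ]
0.2403 0.2403 [-0.   0.3 -0.2]
0.2400 0.2400 [-0.4 -0.3  0.2]
time 52.0917 0.006704884811938685
```

View pics/s5.png

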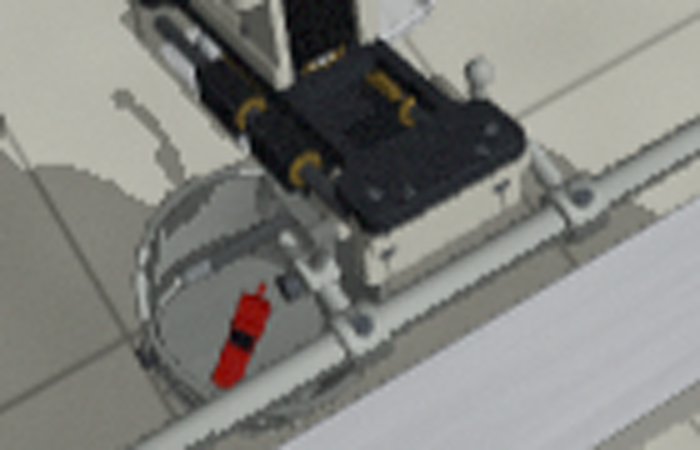

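The view shows the bar in the snap hook at (300,250), with the whistle still in the pail. The force trace shows the keeper passed and sprang shut at z 0.2465 with a peak of 6.5 N. Now I feel for the bottom.

Run:
```python
from down import *
w0=np.load("w0.npy");Y=.319;z=.2400;ok=0
while z>.230 and m.current_t()<61:
    z-=.0005;go(Y,z,.04);f=np.mean([m.current_wrist_force()]+[(m.dwell(.02),m.current_wrist_force())[1] for _ in range(2)],0)-w0
    print(f"{z:.4f}",np.round(f,1))
    if f[2]>3.2: ok=1;break
m.dwell(.35);f=wf()-w0;print("rest",ok,np.round(f,2),m.current_t())
if ok and f[2]<3.2 : go(Y,z-.0002,.04);m.dwell(.35);f=wf()-w0;print(np.round(f,2),m.current_t())
```

```text
0.2395 [ 0.3 -0.1  0.8]
0.2390 [ 0.2 -0.2  0. ]
0.2385 [-0.1 -0.   0.3]
0.2380 [-0.2 -0.  -0.2]
0.2375 [-0.3 -0.7 -0.6]
0.2370 [-0.3 -0.8  1.2]
0.2365 [-1.4 -0.5  2.9]
0.2360 [-2.4 -1.   4.9]
rest 1 [-1.85 -0.86  6.39] 54.925
```

Run:
```python
from down import *
w0=np.load("w0.npy")
go(.319,.2363,.02);m.dwell(.3);print(np.round(wf()-w0,2))
m.move_gripper(0,5);print(np.round(wf()-w0,2))
m.move_gripper(.024,5);print("open",m.current_finger_gap(),m.current_t(),np.round(wf()-w0,2))
p=np.array(m.current_tcp_pos());m.move_linear(p-.10*a,velocity=.1)
print(m.current_t());m.dwell(.5)
P,d=m.camera("scene");c=m.calibration("scene");np.savez("pics/scene6.npz",p=P,d=d);cv2.imwrite("pics/s6.png",cv2.resize(P[230:330,260:400,::-1],None,fx=5,fy=5,interpolation=cv2.INTER_CUBIC))
W=cloud(d,c);s=(np.hypot(W[...,0]-.5815,W[...,1]-.319)<.075)&(abs(W[...,2]-.149)<.014);Q=W[s]
print("rim z",len(Q),Q.mean(0));print(m.current_t())
```

```text
[-1.65  0.76  5.42]
[0.1  2.15 4.92]
open 0.024108181846504265 56.5417 [-0.15 -0.03  4.66]
57.8583
rim z 387 [0.58085884 0.31027894 0.14918227]
58.4083
```

View pics/s6.png

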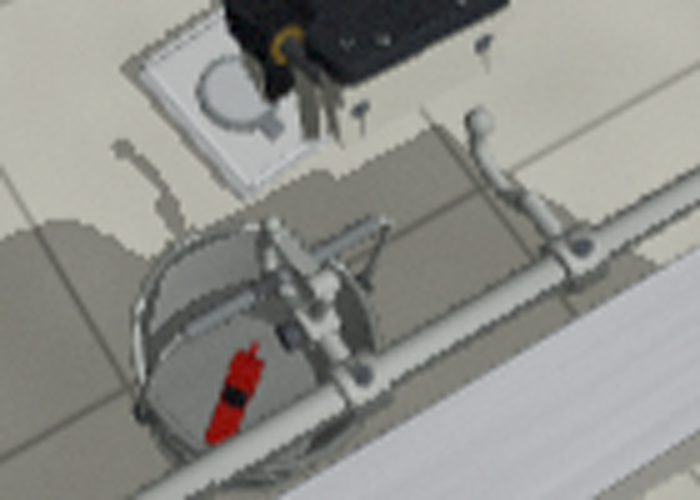

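The view shows the pail hanging from the snap hook, with the bar (200–380, 220–320) under the closed keeper, the whistle inside and the gripper clear. I let it settle, check that it is still, and hand in.

Run:
```python
from h import *
m.dwell(3.0);c=m.calibration("scene");o=[]
for i in range(6):
    P,d=m.camera("scene");W=cloud(d,c)
    s=(np.hypot(W[...,0]-.5815,W[...,1]-.319)<.075)&(abs(W[...,2]-.149)<.014);r=(P[...,0]>150)&(P[...,1]<60)
    o.append([*W[s].mean(0),*np.argwhere(r).mean(0)]);m.dwell(.25)
print(np.round(o,4),m.current_t())
if np.ptp(np.array(o)[:,:3],axis=0).max()<.004: m.finish_job();print("done")
```

```text
[[0.5811 0.3098 0.1491    nan    nan]
 [0.581  0.3106 0.1493    nan    nan]
 [0.5809 0.3103 0.1491    nan    nan]
 [0.5811 0.3099 0.149     nan    nan]
 [0.5813 0.31   0.149     nan    nan]
 [0.5807 0.31   0.1489    nan    nan]] 63.2083
the job is handed in; nothing more can be done
done<stdin>:6: RuntimeWarning: Mean of empty slice.
  ret = um.true_divide(
```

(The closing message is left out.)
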